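# Close up a loaded mill jar: keyed lid on, latch down

## Task

The mill jar is loaded; close it up. Set the loose lid on its collar and turn it until the three lugs under it drop into the collar's three slots, so that it sits right down and level, then swing the latch arm fully down over the lid's edge and let go. Leave the clay flower, the can and the cup where they are.

Things in the scene. Friction and masses are not known exactly. Their poses are not given: they have to be found in the camera images.
- jar: Ceramic mill jar, 120 mm across, in a dark steel stand fixed to the bench (base plate 150 x 190 x 8 mm). Origin: on the bench under the jar's axis; z up. A latch post (30 x 24 mm) stands on its +y side, 77 mm from the axis, its cheeks 154 mm high. The mouth carries a flat steel collar with three slots, whose turn about the axis differs each time and is NOT given by this pose: see or feel for it.
- rim (a point): Centre of the mouth, at the collar's top face 130 mm above the bench; axes as the jar. Collar: 120 mm outside, 88 mm inside diameter. Its three radial slots, 16 mm wide and 9 mm deep, are cut across its top 120 degrees apart, at an angle not given: look from above, or turn the lid as it rests on the collar until it drops.
- lid: Loose aluminium lid, about 0.45 kg, upright on the bench. Origin: centre of the plug's underside; z up. From the origin upwards: plug 82 mm across (0 to 14 mm), disc 112 mm across (14 to 20 mm), bridge handle along the lid's x: a bar 56 mm long, 12 mm wide, at 36 to 48 mm, on two feet.
- lid_seat (a point): On the lid's axis at the disc's underside, 14 mm above the lid's origin; meets point rim when seated. Three lugs hang under the disc beside the plug: 10 mm wide, 6 mm deep, out to 55 mm from the axis, at 0, 120 and 240 degrees from the lid's x; any of the three turns fits. Lugs on top of the collar: the lid stands 6 mm too high. Lugs in the slots: the disc rests on the collar.
- latch (a joint): Angle of the latch arm: 0 shut (arm level, pointing at the jar's axis, its rubber pad just over the lid's edge), 1.57 standing upright, more leans outward away from the jar (most 2.1). Stiff: it stays where it is left and moves with a few newtons at its tip. It cannot shut over a lid that stands too high.
- latch_hinge (a point): Hinge axis of the latch, on top of the post: 77 mm from the jar's axis on its +y side, 146 mm above the bench. The hinge runs along the jar's x axis.
- latch_tip (a point): Free end of the latch arm, in the middle of its section, 42 mm from the hinge axis; the steel arm is 14 mm wide and 12 mm thick.
- flower: Bystander: grey clay flower, 104 mm across, 15 mm thick, loose, lying flat. Origin: centre of its underside.
- can: Bystander: white can, 60 mm across, 150 mm tall, loose, upright. Origin: centre of its underside.
- cup: Bystander: white cup, 76 mm across, 85 mm tall, loose, upright. Origin: centre of its underside.
Not all that is in view belongs to the job. What is meant by the jar is not green or purple, and is the larger of those in its own colour.

How it is judged:
By the outcome, as a careful person would: the job done as asked, in the order asked, and still so for the second after the job is handed in, with the robot touching nothing.
It also fails if it takes over 67 s, if anything falls off the work surface, if the arm or the gripper's body presses on something with over 40 N, if the wrist force passes 120 N, or if a joint passes its speed limit or range.

## Robot

A 6-joint arm with a two-finger parallel gripper is mounted at the origin on the work surface. World frame = base frame: x ahead of the robot, y to its left, z up, the work surface at z = 0. Lengths are in m, angles in rad, forces in N, time in s.
With the tool pointing down it reaches from about 0.275 to 1 m from the base axis. Payload 8.4 kg.
Tool frame: the origin (TCP) lies at the very end of the fingers, on their centre line; the grasp point (between the pads) lies 19 mm behind it; z points along the fingers, y is the line along which they close (so a half turn about z gives the same grasp; the last joint's range is limited). The gripper opens to 85 mm and grips with 20 to 120 N. Pads are 22 mm wide; open, the fingers measure 114 mm over their backs; the gripper's body (76 mm by 85 mm) begins 54 mm behind the grasp point. The pads swing forward as they close: fully open they stand 13 mm farther back than shut.
Start: joints at [1.126, 0.353, 1.633, -0, 1.155, -0.002], TCP at [0.268, 0.565, 0.231] pointing down, gripper open.
Joint ranges: [-2.63, 2.63], [-0.92, 2.1], [0.06, 2.66], [-1.3, 4.44], [0, 2.69], [-3.02, 3.02]. Speed limits (rad/s): [2.22, 2.22, 2.79, 3.14, 3.14, 3.14].

## Interface

Orientations are given as a rotation vector (axis times angle).
In Python, from bench import * gives the robot as it stands. Calls block until the motion is done:
- move_pose(position, orientation): joint-space move of the TCP to a pose.
- movel(position, speed=0.15, attitude=None, guard=None): straight line of the TCP; attitude=None keeps the orientation; speed is the mean speed in m/s. With guard (N) it stops when the force on the tool has changed by that much, and returns True; else False.
- goto_joints(angles): joint-space move.
- gripper_to(opening, grip_force=None): finger opening in m; grip_force is the grip in N (None keeps the last); returns when the fingers have stopped.
- dwell(seconds).
- inverse_kinematics(position, orientation): joint angles nearest the present ones, or None.
- snapshot(name): name is "side" or "top" or "wrist"; returns the picture (400x640x3 uint8, red, green, blue); there is no depth.
- calibration(name): a dict with "intrinsics" (3x3 intrinsics, pixels), "distortion" ([k1, k2, p1, p2, k3] as OpenCV has them; the pictures are not rectified), "R" (3x3) and "t" (3): a world point X has camera coordinates R X + t; the wrist camera has in their place "hand_eye" (4x4, takes a point from camera to tool coordinates, whose origin is the TCP and whose axes are the flange's). Camera axes: x right, y down, z forward; pixel columns grow to the right and rows downward; lengths in m; the calibration is good to about 2 mm. A picture is of the moment at which its call begins: read the wrist's pose just before it. calibration takes no time and is no camera call.
A pose or a line that the arm cannot do raises PlanningError and nothing moves.
- hand_in(): hands the job in; it is judged then, once.
Readings, each from a call of its own:
- get_t(): time.
- get_joint_pos(): joint angles.
- get_dq(): joint speeds.
- get_joint_efforts(): joint torques, N m.
- get_eef_pos(): TCP position.
- get_ee_rot(): TCP orientation.
- get_force(): force on the tool from outside, world axes, zero at the start.
- get_torque(): the same for the moment, N m.
- get_opening(): finger opening in m.
- get_grasp_force(): force on a finger pad.
Only numpy, scipy, OpenCV 4.12 (cv2) and the standard library are available. Lean on these libraries where they do the work, as an engineer would, in place of code of your own. Each camera call takes 0.05 s, during which the arm holds its last target. There are 200 camera calls.

## Working session

There is one attempt and no reset: what is moved stays moved. The work goes in short steps, each a Python script; the robot and the scene stay as the last script left them, time stands still between calls to the robot, and variables do not carry over. Pictures are saved under pics/ and viewed, at most 10 in all, crops included, and the job is handed in when it is done.

```bash
mkdir -p pics; ls; python3 - <<'E'
from bench import *
import cv2, numpy as np
for n in ("top","side"):
    im=snapshot(n); cv2.imwrite(f"pics/{n}0.png",im[:,:,::-1])
    c=calibration(n); print(n,{k:np.round(np.array(v),3).tolist() for k,v in c.items()})
print(calibration("wrist"), get_ee_rot(), get_t())
E
```

```text
pics
top {'intrinsics': [[517.572, 0.0, 323.205], [0.0, 517.572, 197.596], [0.0, 0.0, 1.0]], 'distortion': [-0.104, 0.0, 0.0, 0.0, 0.0], 'R': [[0.031, -1.0, -0.001], [-0.99, -0.03, -0.137], [0.137, 0.005, -0.991]], 't': [-0.014, 0.555, 1.559]}
side {'intrinsics': [[381.908, 0.0, 320.42], [0.0, 381.908, 196.927], [0.0, 0.0, 1.0]], 'distortion': [-0.039, 0.0, 0.0, 0.0, 0.0], 'R': [[0.941, -0.338, -0.015], [-0.214, -0.56, -0.8], [0.262, 0.756, -0.6]], 't': [-0.504, 0.221, 1.041]}
{'intrinsics': array([[311.57225834,   0.        , 325.26446225],
       [  0.        , 311.57225834, 198.99769081],
       [  0.        ,   0.        ,   1.        ]]), 'distortion': array([-0.04610241,  0.        ,  0.        ,  0.        ,  0.        ]), 'hand_eye': array([[-8.50562654e-04, -9.55769131e-01, -2.94116719e-01,
         7.59370055e-02],
       [ 9.99999521e-01, -6.70515918e-04, -7.12995270e-04,
        -7.81777235e-04],
       [ 4.84248929e-04, -2.94117184e-01,  9.55769244e-01,
        -1.43045585e-01],
       [ 0.00000000e+00,  0.00000000e+00,  0.00000000e+00,
         1.00000000e+00]])} [-6.89871651e-01 -3.06463603e+00  1.96636005e-03] 0.1
```

View pics/top0.png

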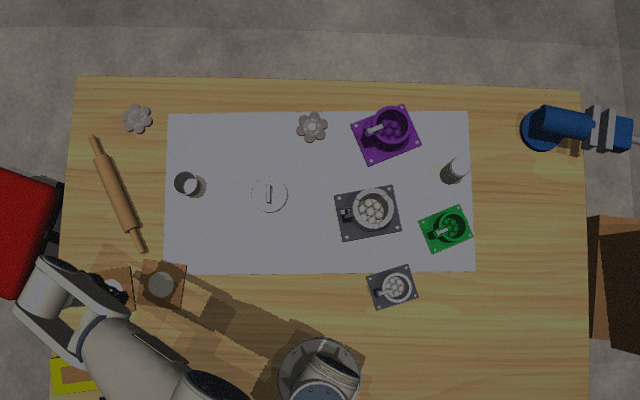

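View pics/side0.png

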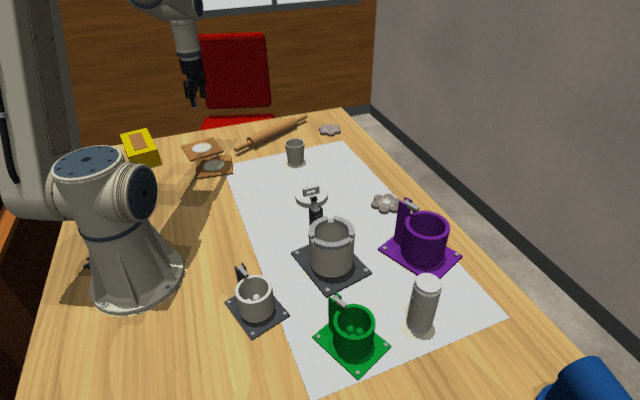

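Candidates for "the jar" in the top view are purple (388,130), large grey (370,210), green (447,229) and small grey (393,287). Purple and green are excluded. Of the two greys, the one at (370,210) is larger. The lid is at (268,194). I'll confirm with an enlarged crop and get rough positions.

```bash
cat > h.py <<'E'
from bench import *
import cv2, numpy as np
from scipy.spatial.transform import Rotation as R
def cam(name):
    c=calibration(name)
    if name=="wrist":
        H=c["hand_eye"]; T=np.eye(4); T[:3,:3]=R.from_rotvec(get_ee_rot()).as_matrix(); T[:3,3]=get_eef_pos()
        W=T@H; return c["intrinsics"],c["distortion"],W[:3,:3],W[:3,3]
    Rm=np.array(c["R"]); return c["intrinsics"],c["distortion"],Rm.T,-Rm.T@np.array(c["t"])
def onplane(cm,px,z):
    K,d,Rw,o=cm
    u=cv2.undistortPoints(np.array(px,float).reshape(-1,1,2),np.array(K),np.array(d)).reshape(-1,2)
    r=np.c_[u,np.ones(len(u))]@Rw.T
    return (o+r*((z-o[2])/r[:,2])[:,None])[:,:2]
def project(cm,X):
    K,d,Rw,o=cm; Rc=Rw.T
    return cv2.projectPoints(np.array(X,float).reshape(-1,1,3),cv2.Rodrigues(Rc)[0],-Rc@o,np.array(K),np.array(d))[0].reshape(-1,2)
def down(yaw):  # tool z down, tool x at angle yaw in world
    c,s=np.cos(yaw),np.sin(yaw)
    return R.from_matrix([[c,s,0],[s,-c,0],[0,0,-1]]).as_rotvec()
E
python3 - <<'E'
from h import *
c=cam("top")
print(onplane(c,[[268,194]],.02),onplane(c,[[374,209],[345,213]],.13), onplane(c,[[374,209],[345,213]],.17))
print("corners",onplane(c,[[333,192],[394,184],[402,233],[342,242]],.008))
print("cup,flower,can",onplane(c,[[187,184]],.085),onplane(c,[[312,127]],.0),onplane(c,[[455,165]],.15))
T=R.from_rotvec(get_ee_rot()).as_matrix(); print(T.round(2))
im=cv2.imread("pics/top0.png")[90:310,225:485]
cv2.imwrite("pics/crop1.png",cv2.resize(im,None,fx=3,fy=2.7,interpolation=cv2.INTER_CUBIC))
E
```

```text
[[0.56349773 0.17590087]] [[ 0.51338083 -0.14581904]
 [ 0.49918457 -0.06199391]] [[ 0.50863945 -0.1420294 ]
 [ 0.4948243  -0.0604546 ]]
corners [[ 0.57780023 -0.0272517 ]
 [ 0.60928865 -0.21936767]
 [ 0.45501747 -0.24638227]
 [ 0.42152335 -0.05966112]]
cup,flower,can [[0.5773982  0.41613074]] [[0.78893352 0.04625253]] [[ 0.64703561 -0.37847572]]
[[-0.9   0.43 -0.  ]
 [ 0.43  0.9  -0.  ]
 [-0.   -0.   -1.  ]]
```

View pics/crop1.png

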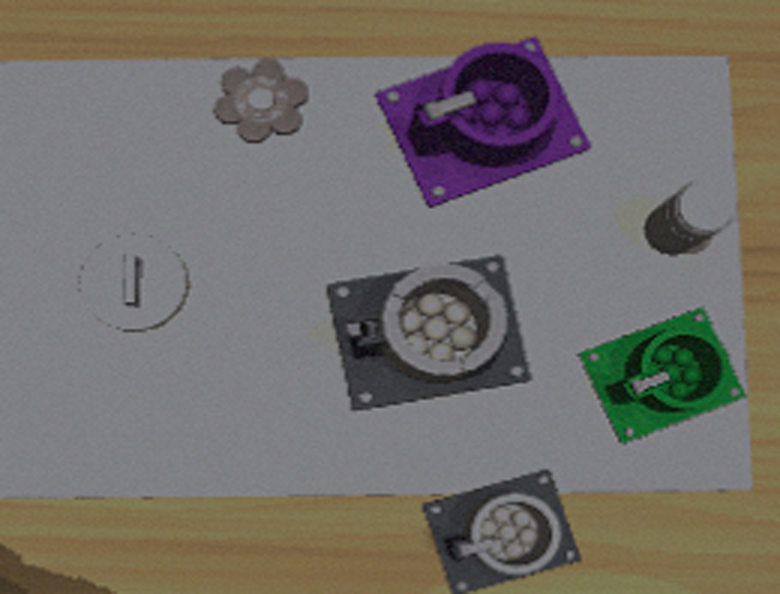

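The large grey jar is confirmed: crop (445,322), with its latch on the world +y side at crop (365,335). The lid is at crop (135,282). Next I'll take wrist views of the lid and the jar.

```bash
python3 - <<'E'
from h import *
o=down(1.8)
move_pose([0.565,0.14,0.25],o); dwell(.1)
c=cam("wrist"); a=snapshot("wrist"); np.save("lidcam.npy",np.array(c,dtype=object),allow_pickle=True)
move_pose([0.53,-0.19,0.33],o); dwell(.1)
c=cam("wrist"); b=snapshot("wrist"); np.save("jarcam.npy",np.array(c,dtype=object),allow_pickle=True)
cv2.imwrite("pics/wl.png",a[:,:,::-1]); cv2.imwrite("pics/wj.png",b[:,:,::-1])
print(get_t(), get_joint_pos())
E
```

```text
3.5667 [-3.44934686e-01  1.75968816e-01  1.64924132e+00  2.37773203e-04
  1.31704732e+00 -5.75780437e-01]
```

View pics/wl.png

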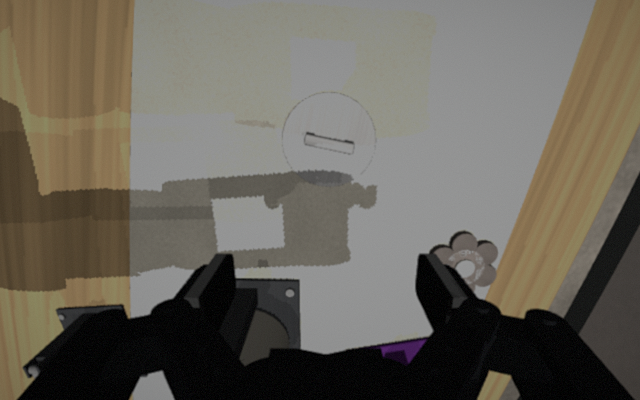

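View pics/wj.png

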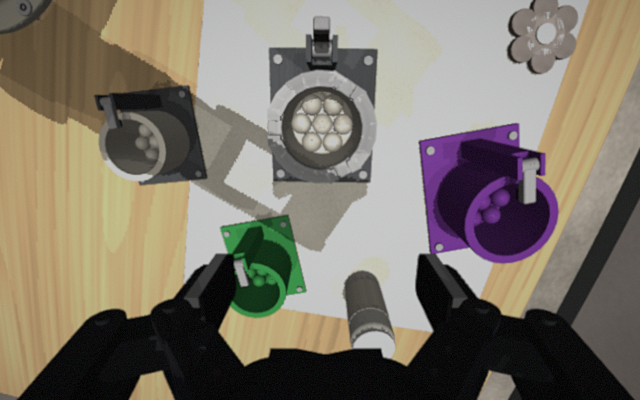

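Wrist lid view: disc around (330,137), handle bar from (305,138) to (354,149). Wrist jar view: collar centred near (322,125), latch leaning outward with its tip at (320,22). I'll rectify both onto their planes to get exact values.

```bash
python3 - <<'E'
from h import *
def rect(f,cf,ctr,z,half=.075,n=400):
    c=np.load(cf,allow_pickle=True); c=[np.array(v,float) for v in c]
    g=np.linspace(half,-half,n)
    X,Y=np.meshgrid(ctr[0]+g,ctr[1]+g,indexing='ij') # up=+x, left=+y
    p=project(c,np.stack([X,Y,np.full_like(X,z)],-1).reshape(-1,3)).reshape(n,n,2).astype(np.float32)
    im=cv2.remap(cv2.imread(f),p[...,0],p[...,1],cv2.INTER_CUBIC)
    g=cv2.cvtColor(im,cv2.COLOR_BGR2GRAY)
    return cv2.createCLAHE(4,(4,4)).apply(g)
A=rect("pics/wl.png","lidcam.npy",[.563,.176],.02)
B=rect("pics/wj.png","jarcam.npy",[.514,-.142],.13)
for im in (A,B):
    cv2.line(im,(200,190),(200,210),255); cv2.line(im,(190,200),(210,200),255)
cv2.imwrite("pics/rect.png",np.hstack([A,B]))
E
```

```text
(no output)
```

View pics/rect.png

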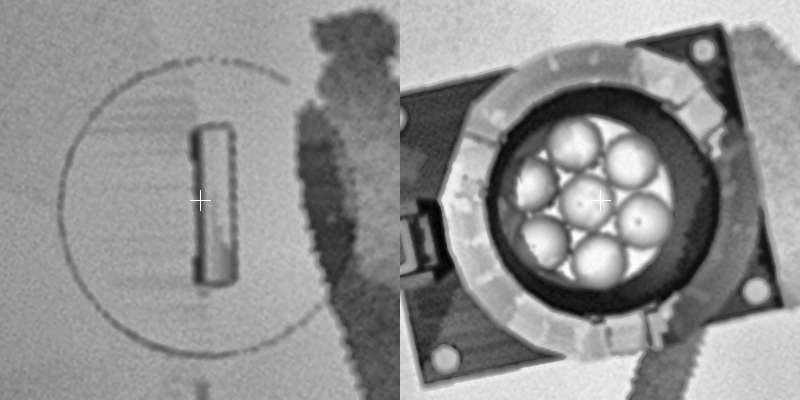

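Lid panel: disc centre (207,206), bar vertical, so lid yaw is about 0. Jar panel: collar centre (602,200), with slots near upper right (690,105), bottom (630,330) and left (470,150). I'll unroll the collar to get the slot angle.

```bash
python3 - <<'E'
from h import *
c=[np.array(v,float) for v in np.load("jarcam.npy",allow_pickle=True)]
ctr=np.array([.514,-.1431])
print("cam",c[3])
im=cv2.imread("pics/wj.png")
rows=[]
for k in range(3):
    th=np.radians(np.arange(0,120,.2)+120*k)   # world azimuth
    for z in (.13,):
        r=np.linspace(.062,.042,150)
        X=np.stack([ctr[0]+r[:,None]*np.cos(th),ctr[1]+r[:,None]*np.sin(th),np.full((150,600),z)],-1)
        p=project(c,X.reshape(-1,3)).reshape(150,600,2).astype(np.float32)
        g=cv2.cvtColor(cv2.remap(im,p[...,0],p[...,1],cv2.INTER_CUBIC),cv2.COLOR_BGR2GRAY)
        rows.append(cv2.normalize(cv2.createCLAHE(3,(1,3)).apply(g),None,0,255,cv2.NORM_MINMAX))
o=np.vstack(rows)
for a in range(0,120,10): cv2.putText(o,str(a),(a*5,12),0,.4,255); o[::6,a*5]=255
cv2.imwrite("pics/polar.png",o)
E
```

```text
cam [ 0.5120545  -0.11618321  0.47268254]
```

View pics/polar.png

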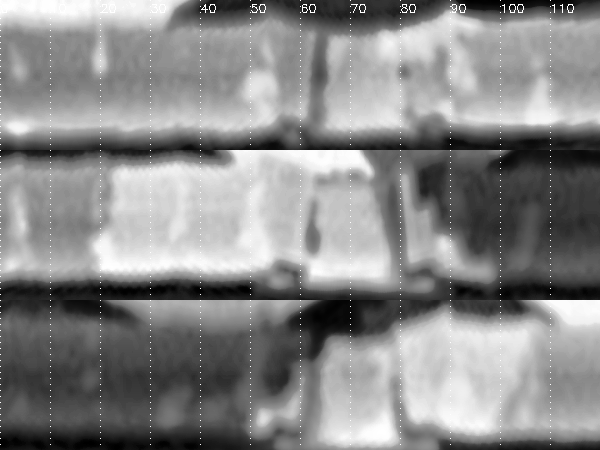

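Slot edges are at 62° and 80° modulo 120°, so slots are centred at world azimuth 71°, 191° and 311°. I'll grasp the lid and try the first turn. The handle is symmetric, so lug phase is known only to 60°, which I'll settle by feel.

```bash
python3 - <<'E'
from h import *
L=[.5605,.1725]; J=[.514,-.1431]
gripper_to(.04,60)
move_pose([*L,.12],down(0.0))
print("touch",movel([*L,.027],.08,guard=10), get_eef_pos())
gripper_to(0.0,60); print(get_opening(),get_grasp_force())
movel([*L,.26],.15); print("held",get_opening(),get_force())
y=np.radians(11)
move_pose([*J,.26],down(y)); 
movel([*J,.165],.1)
f0=get_force()
print("contact",movel([*J,.141],.02,guard=8),get_eef_pos(),get_force()-f0,get_torque(),get_opening(),get_t())
cv2.imwrite("pics/s1.png",snapshot("side")[160:290,260:400,::-1].repeat(4,0).repeat(4,1))
E
```

```text
touch False [0.56089848 0.17263918 0.02751523]
0.01057342470628574 58.95475745201111
held 0.011001791377861267 [ 0.19188948 -0.9382319  -3.81586749]
contact True [ 0.51392616 -0.14306155  0.1494972 ] [-2.30901816  0.66352566 10.12228272] [ 0.06684783  0.15922377 -0.02248299] 0.010682535138412745 12.6583
```

Contact came at TCP z = 0.1495, so the plug is inside the collar and the lugs are on top of it. That is the other lug phase, so I'll turn 60°.

```bash
python3 - <<'E'
from h import *
J=[.514,-.1431]
movel([*J,.1505],.02)
for a in (-49,-46.5,-51.5,-44,-54):
    move_pose([*J,.1505],down(np.radians(a))); f0=get_force()
    c=movel([*J,.1425],.02,guard=8); p=get_eef_pos()
    print(a,c,p,get_force()-f0,get_torque(),get_t())
    if p[2]<.1455: break
    movel([*J,.1505],.03)
E
```

```text
-49 True [ 0.51402578 -0.14311499  0.14353333] [-0.48240725  0.61044468  9.03838977] [ 0.06198513  0.08254462 -0.02855851] 14.3333
```

It dropped: TCP z 0.1435, the seated height. Now I'll release, retreat and look.

```bash
python3 - <<'E'
from h import *
J=[.514,-.1431]
gripper_to(.035); movel([*J,.26],.12)
move_pose([.53,-.19,.33],down(1.8)); gripper_to(0.0,40); dwell(.1)
c=cam("wrist"); np.save("jarcam2.npy",np.array(c,dtype=object)); im=snapshot("wrist"); s=snapshot("side")
cv2.imwrite("pics/wj2.png",im[:,:,::-1]); cv2.imwrite("pics/s2f.png",s[:,:,::-1])
a=cv2.resize(im[0:220,220:430,::-1],(400,420)); b=cv2.resize(s[180:300,275:390,::-1],(400,420))
cv2.imwrite("pics/seat.png",np.clip(np.hstack([a,b])*1.5,0,255).astype(np.uint8)); print(get_t())
E
```

```text
18.7667
```

View pics/seat.png

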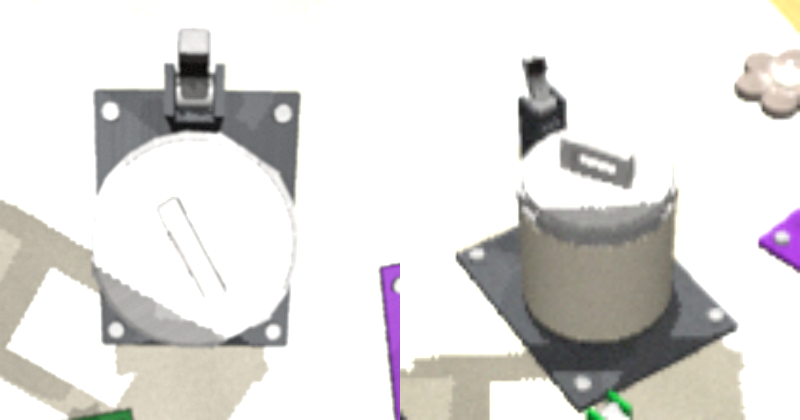

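The lid sits level on the collar in both views, and the latch leans outward with its tip near wrist pixel (322,16). I'll push the latch over with shut fingers from outside, then press it down.

```bash
python3 - <<'E'
from h import *
c=[np.array(v,float) for v in np.load("jarcam2.npy",allow_pickle=True)]
J=np.array([.514,-.1431]); y=.165; u=np.array([-np.sin(y),np.cos(y)])
for a in (1.57,1.8,2.1):
    z=.146+.042*np.sin(a); d=onplane(c,[[322.4,16]],z)[0]-J; print(a,"radial seen",d@u,"model",.077-.042*np.cos(a),"tang",d@[u[1],-u[0]])
P=lambda R,z:[*(J+u*R),z]
o=down(np.pi/2+y)
move_pose(P(.14,.27),o)
print(movel(P(.14,.170),.15,guard=10))
print("push",movel(P(.070,.170),.06,guard=30),get_eef_pos(),get_force())
print("over",movel(P(.051,.166),.04,guard=30),get_eef_pos(),get_force())
print("press",movel(P(.051,.1505),.02,guard=22),get_eef_pos(),get_force(),get_t())
E
```

```text
1.57 radial seen 0.09516080203615411 model 0.0769665542781492 tang -0.004711254116449126
1.8 radial seen 0.09542783669587898 model 0.08654248797710966 tang -0.004737384151124683
2.1 radial seen 0.09655754732739767 model 0.09820353639319401 tang -0.004847929269145452
False
push False [ 0.5025176  -0.07416049  0.16999505] [0.27772152 0.72842299 0.1569653 ]
over False [ 0.50562548 -0.09319533  0.16592274] [ 0.03768783  0.10830059 -0.05499969]
press True [ 0.50591354 -0.09296821  0.15188796] [-1.78894753 -0.10660456  8.34881654] 23.075
```

```bash
python3 - <<'E'
from h import *
p=get_eef_pos(); movel([p[0],p[1],.24],.12)
move_pose([.53,-.19,.33],down(1.8)); dwell(.1)
im=snapshot("wrist"); s=snapshot("side"); t=snapshot("top")
cv2.imwrite("pics/t3.png",t[:,:,::-1])
a=cv2.resize(im[0:220,220:430,::-1],(400,420)); b=cv2.resize(s[180:300,275:390,::-1],(400,420))
cv2.imwrite("pics/shut.png",np.clip(np.hstack([a,b])*1.2,0,255).astype(np.uint8)); print(get_t())
E
```

```text
24.8083
```

View pics/shut.png

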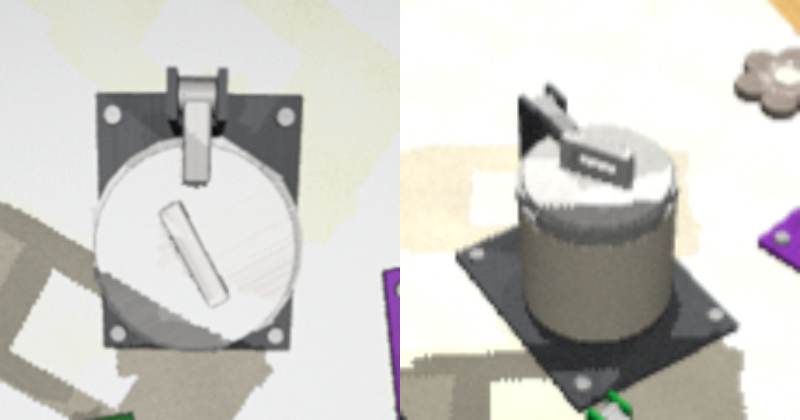

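The latch lies level over the lid's edge, from crop (198,90) to the tip at (197,182). I'll press once more near the tip to make sure it is fully shut, then retreat and hand in.

```bash
python3 - <<'E'
from h import *
J=np.array([.514,-.1431]); y=.165; u=np.array([-np.sin(y),np.cos(y)])
P=lambda R,z:[*(J+u*R),z]
move_pose(P(.047,.22),down(np.pi/2+y)); movel(P(.047,.158),.08,guard=10)
print(movel(P(.047,.1495),.015,guard=25),get_eef_pos(),get_force())
movel(P(.047,.26),.1); move_pose([.53,-.05,.35],down(1.8)); dwell(.3); print(get_t())
hand_in()
E
```

```text
True [ 0.50647166 -0.09677295  0.15179397] [-3.33364689  1.00216125  8.28797072]
28.9167
the job is handed in; nothing more can be done
```

The jar is closed and the job handed in at 28.9 s: the lid's lugs dropped into the slots, the lid sits level, the latch is pressed fully down, and the arm is clear. The flower, can and cup were not touched.

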